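# Uncap the inspection box and hold its light flap at the pointer

## Robot

A 6-joint arm with a two-finger parallel gripper is mounted at the origin on a cart in front of the work surface, level with it; the furniture and walls round the work are solid. World frame = base frame: x ahead of the robot, y to its left, z up, the work surface at z = 0. Lengths are in m, angles in degrees, forces in N, time in s.
With the tool pointing down it reaches from about 0.275 to 0.725 m from the base axis. Payload 15.9 kg.
Tool frame: the origin (TCP) lies at the very end of the fingers, on their centre line; the grasp point (between the pads) lies 19 mm behind it; z points along the fingers, y is the line along which they close (so a half turn about z gives the same grasp; the last joint's range is limited). The gripper opens to 85 mm and grips with 20 to 120 N. Pads are 22 mm wide; open, the fingers measure 114 mm over their backs; the gripper's body (76 mm by 85 mm) begins 54 mm behind the grasp point. The pads swing forward as they close: fully open they stand 13 mm farther back than shut.
Start: joints at [-66.005, 12.198, -1.971, 75.831, 0, 90], TCP at [0.203, -0.457, 0.231] pointing down, gripper open.
Joint ranges: [-170.91, 170.91], [-42.67, 98.43], [-65.05, 77.54], [-120.47, 116.71], [-90, 82.35], [-180, 180]. Speed limits (degrees/s): [108.29, 108.29, 136.94, 147.25, 180, 180].

## Interface

Orientations are given as a 3x3 rotation matrix whose columns are the frame's x, y, z axes.
In Python, from station import * gives the robot as it stands. Calls block until the motion is done:
- goto(position, orientation): joint-space move of the TCP to a pose.
- move_linear(position, rotation=None, speed=0.15, max_force=None): straight line of the TCP; rotation=None keeps the orientation; speed is the mean speed in m/s. With max_force (N) it stops when the force on the tool has changed by that much, and returns True; else False.
- move_j(angles): joint-space move.
- move_gripper(opening, f_grip=None): finger opening in m; f_grip is the grip in N (None keeps the last); returns when the fingers have stopped.
- dwell(seconds).
- solve_ik(position, orientation): joint angles nearest the present ones, or None.
- grab_frame(name): name is "scene" or "top"; returns the picture (384x512x3 uint8, red, green, blue); there is no depth.
- camera_model(name): a dict with "intrinsics" (3x3 intrinsics, pixels), "k1" (the pictures are not rectified: a ray, as slopes to the right and down, at radius r is drawn at 1 + k1 r^2 times it, then the intrinsics apply), "view" (4x4, takes a point from world to camera coordinates). Camera axes: x right, y up, looking along -z (the intrinsics and any distortion apply to the point x, -y, -z); pixel columns grow to the right and rows downward; lengths in m; the calibration is good to about 2 mm. A picture is of the moment at which its call begins. camera_model takes no time and is no camera call.
A pose or a line that the arm cannot do raises Unreachable and nothing moves.
- close_job(): hands the job in; it is judged then, once.
Trained networks look in the newest picture that a camera, given by its name, has taken for a name from the list of things; names that differ only in an ending like _2 or _b are one class to them, and where a whole thing is asked for, a point or a joint stands for the part that bears it (a point fixed in the world has none). Each returns a list of dicts, best first, with "conf" (0 to 1); they miss things now and then, are a little off and sometimes report something else, mostly with a low value. They report only what shows in the picture. A call takes as long as a camera call. They do not tell look-alikes from the thing itself.
- boxes_of(camera, name): "bbox" ([left, top, right, bottom] in pixels, round what is visible of it).
- silhouettes(camera, name): "pixels" (384x512 bool, what is visible of it) and "bbox" ([left, top, right, bottom] in pixels, round what is visible of it).
- place_of(camera, name): "at" ([column, row] in pixels: a listed point, or the origin of a listed thing).
Readings, each from a call of its own:
- get_time_s(): time.
- get_joint_pos(): joint angles.
- get_qvel(): joint speeds.
- get_effort(): joint torques, N m.
- get_tcp_pos(): TCP position.
- get_tcp_rot(): TCP orientation.
- get_ft_force(): force on the tool from outside, world axes, zero at the start.
- get_wrist_torque(): the same for the moment, N m.
- get_grip_width(): finger opening in m.
- get_grasp_force(): force on a finger pad.
Only numpy, scipy, OpenCV 4.12 (cv2) and the standard library are available. Lean on these libraries where they do the work, as an engineer would, in place of code of your own. Each camera call takes 0.05 s, during which the arm holds its last target. There are 200 camera calls.

## Task

Get the grey inspection box ready for a picture: lift the red dust cap off the lens on its roof and set it upright, open side down as it came, into the round recess of the green holder, and let go of it. Then raise the aluminium light flap by its black bar handle until it stands at the same angle as the orange pointer beside it, and hold it there: the flap falls shut by itself, so finish while still holding it. Leave the pointer and everything else on the table where they are.

Things in the scene. Friction and masses are not known exactly. Their poses are not given: they have to be found in the camera images.
- cap_center (a point): Red cylindrical dust cap with black rings, 42 mm in diameter, 48 mm tall, 60 g, loose. The point is its centre, 24 mm above its open lower rim; z up along the cap. Its lower 16 mm is hollow (38 mm bore) and sits loosely over the lens tube, so it lifts straight off after 16 mm; grip it round the upper half, above the roof it stands over.
- lens_top (a point): Centre of the top face of the black lens tube (33 mm in diameter, 20 mm tall) that stands on the box's roof. The cap covers it at the start, with the cap's centre 8 mm above this point and its lower rim 4 mm above the roof. The roof is 76 mm above the table.
- holder_seat (a point): Green fixed holder block 80 x 80 x 14 mm with a round recess 48 mm in diameter and 7 mm deep. The point is the centre of the recess floor, 7 mm above the table. A seated cap has its centre 24 mm above this point.
- hinge (a point): Point on the flap's hinge axis, in the middle of the flap's width, on the far edge of the grey inspection box (120 mm deep, 210 mm wide, fixed to the table, its top about 75 mm high). y is the hinge axis (to the left seen from the box's front), z up, -x points to the box's front, towards the robot. The flap covers the box's left bay; the lens stands on the right part of the roof.
- flap_handle (a point): Middle of the flap's bar handle: a round black bar 10 mm in diameter, 80 mm long, parallel to the hinge axis, 165 mm from the axis and 47 mm clear ahead of the flap's front edge, joined to it by a rod at each end (clear span 70 mm). With the flap shut it lies level with the hinge, 74 mm above the table. Its axes turn with the flap: y along the bar, x from the handle to the hinge.
- flap (a joint): Angle of the aluminium light flap (rad): 0 shut (level), growing as the front edge is lifted, stop at 1.45. 0.25 kg; the hinge is nearly free, so it falls shut when let go.
- pointer_tip (a point): Free end of the orange pointer, a strip 8 mm high, 6 mm thick that turns about the flap's hinge axis just left of the flap, 114 mm from the axis; x points from the tip to the axis. The flap is at the marked angle when it is parallel to this strip.
- pointer (a joint): Angle of the orange pointer (rad), measured like the flap's: the angle to which the flap must be raised. Somewhere from 0.6 to 1.1; it stays where it is set unless pushed.
Things that resemble listed ones, but are neither listed nor needed, are in the scene too. There is more than one size of the part that bears cap_center; the job needs the middle-sized.

How it is judged (in metres and radians):
On the way, in this order (a step that is already met when the one before it is completed fails the run):
1. the cap is lifted clear of the lens (z of cap_center in the frame of lens_top above 0.026 m), for 0.1 s.
2. the cap stands seated in the holder's recess, let go (horizontal distance between cap_center and holder_seat below 0.006 m and z of cap_center in the frame of holder_seat below 0.027 m and angle between cap_center's own z axis and vertical below 0.12 rad and contact force between the fingers and cap below 0.05 N and linear speed of cap below 0.02 m/s), for 0.2 s.
3. the flap is held at the pointer's angle (angle between the x axis of flap_handle and the x axis of pointer_tip, either way round below 0.087 rad and value of joint flap above 0.4 rad and velocity of joint flap between -0.1 and 0.1 rad/s and contact force between the fingers and flap above 0.3 N), for 0.1 s.
At the end, for the whole second after the job is handed in: The cap stands upright in the holder's recess (within 6 mm of its centre, seated within 3 mm, not tilted by more than 7 degrees), let go and at rest; the flap is within 5 degrees of the orange pointer's angle, at rest, held by the gripper's fingers and carried by nothing else (all of step 2 and all of step 3 and contact force between flap and parts_tray below 0.2 N and contact force between flap and post below 0.2 N and contact force between flap and glue_bottle below 0.2 N and contact force between flap and screwdriver below 0.2 N and contact force between flap and threadlocker below 0.2 N and contact force between flap and cap below 0.2 N); the arm keeps its last pose, push and grip.
It fails at once if the orange pointer was pushed out of its setting (more than 8 mm at the tip) (distance of pointer_tip from where it was at the start of the episode above 0.008 m).
It fails at once if a bystander (tray, post, cream bottle, screwdriver, red bottle) was moved by more than 30 mm (distance of any of parts_tray, post, glue_bottle, screwdriver, threadlocker from where it was at the start of the episode above 0.03 m).
It also fails if it takes over 48 s, if anything falls off the work surface, if the arm or the gripper's body presses on something with over 40 N, if the wrist force passes 120 N, or if a joint passes its speed limit or range.

## Working session

There is one attempt and no reset: what is moved stays moved. The work goes in short steps, each a Python script; the robot and the scene stay as the last script left them, time stands still between calls to the robot, and variables do not carry over. Pictures are saved under pics/ and viewed, at most 10 in all, crops included, and the job is handed in when it is done.

```bash
mkdir -p pics; cat > h.py <<'E'
from station import *
import numpy as np, cv2
def ray(cam,px):
    m=camera_model(cam);K=np.array(m["intrinsics"]);k=m["k1"];V=np.array(m["view"])
    d=np.linalg.solve(K,np.array([px[0],px[1],1.0]))[:2];u=d.copy()
    for _ in range(20): u=d/(1+k*(u@u))
    R=V[:3,:3];o=-R.T@V[:3,3];r=R.T@np.array([u[0],-u[1],-1.0])
    return o,r/np.linalg.norm(r)
def atz(cam,px,z):
    o,r=ray(cam,px);return o+r*(z-o[2])/r[2]
def proj(cam,p):
    m=camera_model(cam);K=np.array(m["intrinsics"]);V=np.array(m["view"])
    c=V[:3,:3]@np.asarray(p)+V[:3,3];u=np.array([c[0],-c[1]])/-c[2]
    u=u*(1+m["k1"]*(u@u));return (K@np.array([u[0],u[1],1]))[:2]
def tri(p1,p2):
    o1,a=ray("scene",p1);o2,b=ray("top",p2)
    s=np.linalg.lstsq(np.stack([a,-b],1),o2-o1,rcond=None)[0]
    P,Q=o1+s[0]*a,o2+s[1]*b
    return (P+Q)/2,np.linalg.norm(P-Q)
E
python3 - <<'E'
from h import *
np.set_printoptions(precision=4,suppress=True)
for c in("scene","top"):
    im=grab_frame(c);cv2.imwrite(f"pics/{c}0.png",cv2.resize(im[:,:,::-1],(800,600),interpolation=cv2.INTER_CUBIC))
    o,r=ray(c,(256,192));print(c,o,r)
    for n in["cap_center","holder_seat","hinge","flap_handle","pointer_tip","lens_top"]:
        print(n,[(np.round(d["at"],1),round(d["conf"],2)) for d in place_of(c,n)][:4])
    print([(np.round(d["bbox"]),round(d["conf"],2)) for d in boxes_of(c,"cap_center")])
E
```

```text
scene [-0.1207 -1.0442  0.7762] [ 0.5079  0.6853 -0.5219]
cap_center [(array([316.3, 225.6]), 0.75), (array([280.8, 289.8]), 0.68), (array([343.8, 277.8]), 0.66)]
holder_seat []
hinge [(array([322.2, 208.1]), 0.59)]
flap_handle [(array([263.2, 208.9]), 0.94)]
pointer_tip [(array([293.5, 167.1]), 0.68), (array([323.9, 209.2]), 0.27)]
lens_top [(array([309.6, 227.1]), 0.98)]
[(array([308., 211., 324., 237.]), 0.85), (array([335., 276., 350., 294.]), 0.64), (array([267., 271., 293., 308.]), 0.61)]
top [ 0.4142 -0.1552  1.2105] [ 0.097  -0.0092 -0.9952]
cap_center [(array([344. , 237.8]), 0.8), (array([326.3, 180.2]), 0.54), (array([359.7, 187.3]), 0.48)]
holder_seat [(array([208., 224.]), 0.95)]
hinge [(array([298.8, 144.6]), 0.81)]
flap_handle [(array([270.8, 194.9]), 0.96)]
pointer_tip [(array([263.9, 149.9]), 0.43)]
lens_top [(array([325.7, 181.5]), 0.95)]
[(array([333., 229., 354., 244.]), 0.92), (array([318., 172., 335., 186.]), 0.77)]
```

View pics/scene0.png

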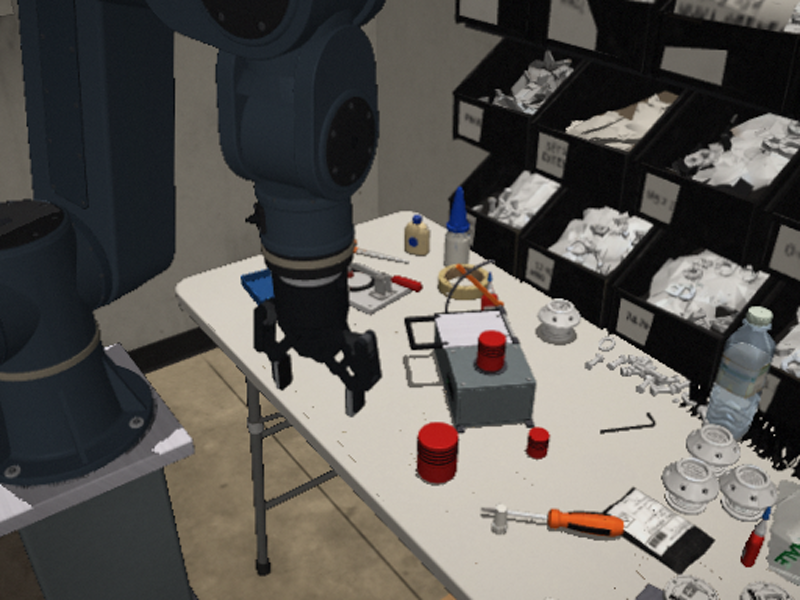

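View pics/top0.png

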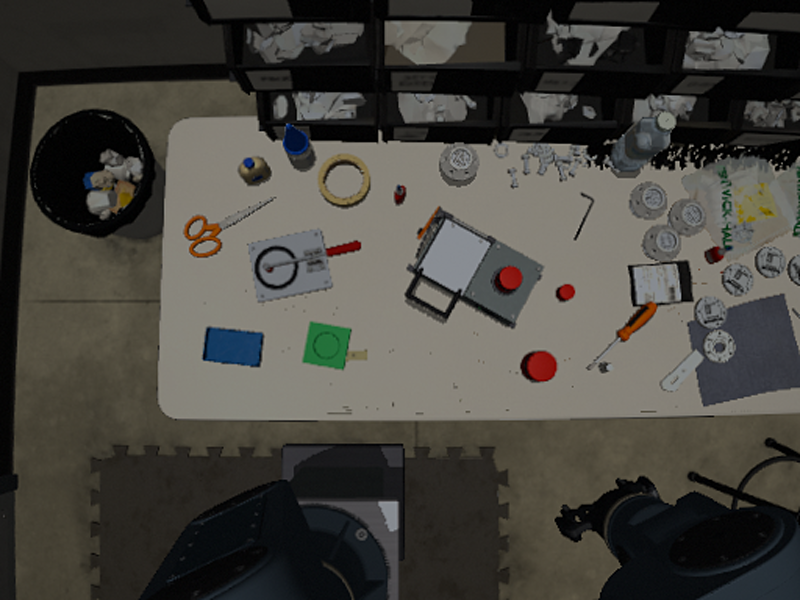

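```bash
python3 - <<'E'
from h import *
np.set_printoptions(precision=4,suppress=True)
print("cap",tri((316.3,225.6),(326.3,180.2)),"hinge",tri((322.2,208.1),(298.8,144.6)),"handle",tri((263.2,208.9),(270.8,194.9)),"ptr",tri((293.5,167.1),(263.9,149.9)),"lens",tri((309.6,227.1),(325.7,181.5)))
print("seat top",atz("top",(208,224),.007),"hinge",atz("top",(298.8,144.6),.074),"handle",atz("top",(270.8,194.9),.074),atz("scene",(263.2,208.9),.074))
E
```

```text
cap (array([ 0.5571, -0.364 ,  0.1024]), np.float64(0.00570354906398869)) hinge (array([ 0.6591, -0.2876,  0.0732]), np.float64(0.008042113076303993)) handle (array([ 0.518 , -0.2089,  0.0822]), np.float64(0.0053815934302544575)) ptr (array([ 0.632 , -0.188 ,  0.1575]), np.float64(0.0055616746219480815)) lens (array([ 0.5488, -0.3589,  0.0999]), np.float64(0.006475806962129315))
seat top [ 0.4356 -0.0224  0.007 ] hinge [ 0.6623 -0.2899  0.074 ] handle [ 0.5165 -0.2078  0.074 ] [ 0.5281 -0.2002  0.074 ]
```

The scene view shows the capped box: cap at about (314,225) and handle at (263,209) in native pixels, with two decoy red caps standing on the table. The top view shows the green holder at (208,224) and the pointer near (274,142). Next I'll refine the positions and zoom on the pointer.

```bash
cat >> h.py <<'E'
from scipy.optimize import minimize
def cylmask(cam,c,r,h):
    t=np.linspace(0,2*np.pi,40)
    P=[proj(cam,[c[0]+r*np.cos(a),c[1]+r*np.sin(a),c[2]+s*h/2]) for a in t for s in(-1,1)]
    m=np.zeros((384*8,512*8),np.uint8)
    cv2.fillConvexPoly(m,cv2.convexHull(np.round((np.array(P)+.5)*8).astype(np.int32)),1)
    return cv2.resize(m.astype(np.float32),(512,384),interpolation=cv2.INTER_AREA)
def redmask(im,near,w=22):
    a=im.astype(int);m=(a[:,:,0]>60)&(a[:,:,0]>2.2*a[:,:,1])&(a[:,:,0]>2.2*a[:,:,2])
    q=np.zeros_like(m);x,y=map(int,near);q[y-w:y+w,x-w:x+w]=1;m&=q
    return cv2.morphologyEx(m.astype(np.uint8),cv2.MORPH_CLOSE,np.ones((5,5))).astype(np.float32)
def fitcap(cam,im,c0,z,r=.021,h=.048):
    M=redmask(im,proj(cam,[*c0,z]))
    f=lambda p:np.abs(cylmask(cam,[*p,z],r,h)-M).sum()
    s=minimize(f,c0,method="Nelder-Mead",options=dict(initial_simplex=np.array(c0)+np.array([[0,0],[.006,0],[0,.006]]),xatol=1e-4))
    return s.x,s.fun,M.sum()
E
python3 - <<'E'
from h import *
np.set_printoptions(precision=4,suppress=True)
for c in("scene","top"):
    im=grab_frame(c);np.save(f"{c}.npy",im)
    print("cap",c,*fitcap(c,im,[.555,-.363],.104))
S=np.load("scene.npy");T=np.load("top.npy")
a=cv2.resize(S[155:245,250:350,::-1],(560,504),interpolation=cv2.INTER_CUBIC)
b=cv2.resize(T[125:215,255:355,::-1],(560,504),interpolation=cv2.INTER_CUBIC)
cv2.imwrite("pics/cs.png",a);cv2.imwrite("pics/ct.png",b)
cv2.imwrite("pics/hold.png",cv2.resize(T[200:245,185:245,::-1],(600,450),interpolation=cv2.INTER_CUBIC))
g=T.astype(int);m=((g[:,:,1]>1.5*g[:,:,0])&(g[:,:,1]>1.3*g[:,:,2])&(g[:,:,1]>60)).astype(np.uint8);m[:, :180]=0;m[:,250:]=0;m[:190]=0;m[250:]=0
k=max(cv2.findContours(m,0,2)[0],key=cv2.contourArea);R=cv2.minAreaRect(k);print(R,m.sum(),atz("top",R[0],.014))
E
```

```text
Traceback (most recent call last):
  File "h.py", line 34, in fitcap
    s=minimize(f,c0,method="Nelder-Mead",options=dict(initial_simplex=np.array(c0)+np.array([[0,0],[.006,0],[0,.006]]),xatol=1e-4))
  File "h.py", line 33, in <lambda>
    f=lambda p:np.abs(cylmask(cam,[*p,z],r,h)-M).sum()
                      ~~~~~~~^^^^^^^^^^^^^^^^
  File "h.py", line 23, in cylmask
    P=[proj(cam,[c[0]+r*np.cos(a),c[1]+r*np.sin(a),c[2]+s*h/2]) for a in t for s in(-1,1)]
       ~~~~^^^^^^^^^^^^^^^^^^^^^^^^^^^^^^^^^^^^^^^^^^^^^^^^^^^^
  File "h.py", line 12, in proj
    m=camera_model(cam);K=np.array(m["intrinsics"]);V=np.array(m["view"])
ValueError: time passes only in moves, steps and waits
```

```bash
sed -i 's/^import numpy as np, cv2/import numpy as np, cv2, functools\ncamera_model=functools.cache(camera_model)/' h.py
python3 - <<'E'
from h import *
np.set_printoptions(precision=4,suppress=True)
for c in("scene","top"):
    im=grab_frame(c);np.save(f"{c}.npy",im)
    print("cap",c,*fitcap(c,im,[.555,-.363],.104))
S=np.load("scene.npy");T=np.load("top.npy")
a=cv2.resize(S[155:245,250:350,::-1],(560,504),interpolation=cv2.INTER_CUBIC)
b=cv2.resize(T[125:215,255:355,::-1],(560,504),interpolation=cv2.INTER_CUBIC)
cv2.imwrite("pics/cs.png",a);cv2.imwrite("pics/ct.png",b)
g=T.astype(int);m=((g[:,:,1]>1.5*g[:,:,0])&(g[:,:,1]>1.3*g[:,:,2])&(g[:,:,1]>60)).astype(np.uint8);m[:, :180]=0;m[:,250:]=0;m[:190]=0;m[250:]=0
k=max(cv2.findContours(m,0,2)[0],key=cv2.contourArea);R=cv2.minAreaRect(k);print(R,m.sum(),atz("top",R[0],.014))
E
```

```text
cap scene [ 0.558  -0.3585] 63.515625 381.0
cap top [ 0.5609 -0.3594] 63.375 172.0
((208.73199462890625, 220.7239990234375), (26.564489364624023, 26.20671844482422), 10.30484676361084) 698 [ 0.4452 -0.0253  0.014 ]
```

View pics/cs.png

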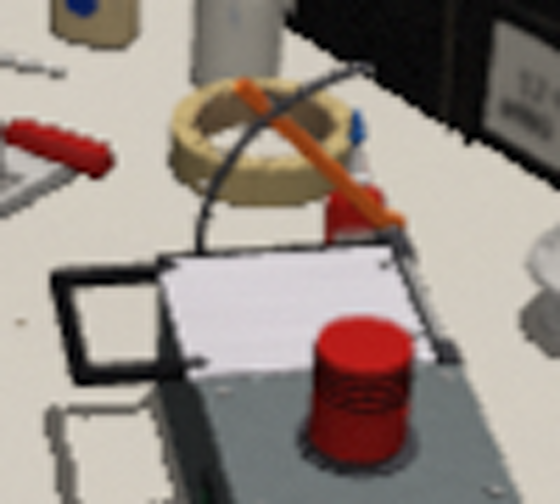

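View pics/ct.png

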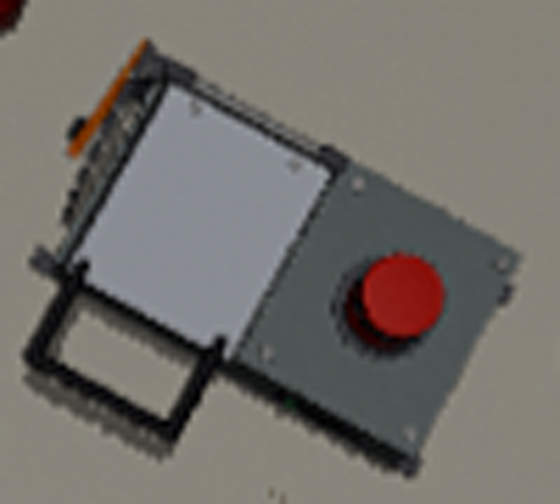

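The crops show the orange pointer running from about (293.4,170.5) to (321,194) in the scene view and (268.2,151.6) to (281,133) in the top view, left of the flap. The cap's top disc is at about (327,178) in the top view. The holder estimate still needs a check.

```bash
python3 - <<'E'
from h import *
np.set_printoptions(precision=4,suppress=True)
S=np.load("scene.npy");T=np.load("top.npy")
cv2.imwrite("pics/hold.png",cv2.resize(T[200:245,185:245,::-1],(600,450),interpolation=cv2.INTER_CUBIC))
t,e=tri((293.2,170.3),(268.2,151.4));p,e2=tri((321.2,194),(281,132.6));print("ptr",t,e,p,e2)
d=t-p;print(np.linalg.norm(d),np.arctan2(d[2],np.hypot(*d[:2])))
print("captop",atz("top",(255+403/5.6-.5,125+296/5.6-.5),.128), atz("scene",(250+363/5.6-.5,155+345/5.6-.5),.128))
# handle bar ends, hinge ends in top
f=lambda x,y:(255+x/5.6-.5,125+y/5.6-.5)
for n,q in dict(barL=(38,358),barR=(170,438)).items(): print(n,atz("top",f(*q),.074))
g=lambda x,y:(250+x/5.6-.5,155+y/5.6-.5)
for n,q in dict(barL=(62,275),barR=(85,378)).items(): print(n,atz("scene",g(*q),.074))
print("roofs top",[atz("top",f(*q),.076) for q in((518,258),(410,468))])
# holder mask by hue
h=cv2.cvtColor(T,cv2.COLOR_RGB2HSV);m=((h[:,:,0]>45)&(h[:,:,0]<85)&(h[:,:,1]>100)).astype(np.uint8)
m[:,:180]=0;m[:,250:]=0;m[:190]=0;m[250:]=0
k=max(cv2.findContours(m,0,2)[0],key=cv2.contourArea);R=cv2.minAreaRect(k);print(R,m.sum(),atz("top",R[0],.014))
for dx in(-.04,.04):print(proj("top",[.44+dx,-.025,.014]))
E
```

```text
ptr [ 0.6262 -0.198   0.1548] 0.00016915583334094526 [ 0.6964 -0.2382  0.0772] 0.0012885675410727459
0.11214981606210227 0.7645676490691327
captop [ 0.5594 -0.358   0.128 ] [ 0.5562 -0.3597  0.128 ]
barL [ 0.5351 -0.1808  0.074 ]
barR [ 0.4941 -0.2476  0.074 ]
barL [ 0.5378 -0.176   0.074 ]
barR [ 0.4955 -0.2493  0.074 ]
roofs top [array([ 0.586 , -0.4279,  0.076 ]), array([ 0.4783, -0.3695,  0.076 ])]
((208.77598571777344, 220.7319793701172), (26.475048065185547, 26.20671844482422), 10.30484676361084) 693 [ 0.4452 -0.0254  0.014 ]
[208.5501 235.9693]
[208.7306 209.0456]
```

View pics/hold.png

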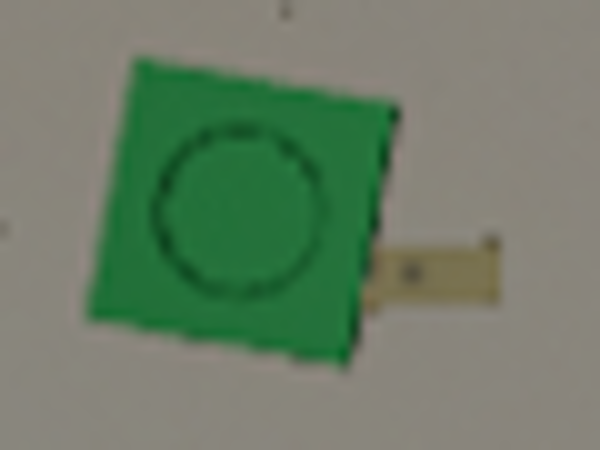

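The recess ring is centred at about (208.4,220.6) in the top view, so the recess is near (0.4455,-0.0245); the network's holder point was off. Moving to grasp the cap.

```bash
cat >> h.py <<'E'
U=np.array([np.cos(np.radians(-30)),np.sin(np.radians(-30)),0]);Z=np.array([0,0,-1.])
def down(y): return np.stack([np.cross(y,Z),y,Z],1)
HANDLE=np.array([.516,-.2135,.074]);HINGE=HANDLE+.165*U
E
python3 - <<'E'
from h import *
np.set_printoptions(precision=4,suppress=True)
c=[.558,-.359]
for s in(1,-1): print(s,solve_ik([*c,.2],down(s*U)),solve_ik([.4455,-.0245,.15],down(s*U)),solve_ik(HANDLE+[0,0,.1],down(s*U)))
q=[solve_ik([*c,.2],down(s*U)) for s in(1,-1)]
s=1 if q[1] is None or (q[0] is not None and abs(q[0][5])<abs(q[1][5])) else -1
print(s)
goto([*c,.2],down(s*U)); move_gripper(.08,25)
print(move_linear([*c,.094],speed=.12,max_force=8),get_tcp_pos())
move_gripper(.03,25);print(get_grip_width(),get_grasp_force(),get_ft_force())
move_linear([*c,.19],speed=.12);print(get_grip_width(),get_time_s())
im=grab_frame("scene");it=grab_frame("top")
print(fitcap("scene",im,c,.2),fitcap("top",it,c,.2))
x=proj("scene",[*c,.2]).astype(int);cv2.imwrite("pics/g.png",cv2.resize(im[x[1]-50:x[1]+60,x[0]-60:x[0]+60,::-1],(600,550)))
E
```

```text
1 [-32.756   33.038   24.0924  81.0543   0.      87.244 ] [ -3.1478   7.8016 -19.2505  62.9478   0.     116.8522] [-22.4778  19.9965   0.1744  70.1779   0.      97.5222]
-1 [-32.756   33.038   24.0924  81.0543   0.     -92.756 ] [ -3.1478   7.8016 -19.2505  62.9478   0.     -63.1478] [-22.4778  19.9965   0.1744  70.1779   0.     -82.4778]
1
False [ 0.5584 -0.3593  0.0948]
0.04131666965500982 25.11504963040352 [-0.5078  0.1588  5.8249]
0.04124964202537143 4.9833
(array([ 0.5555, -0.3595]), np.float64(143.671875), np.float32(342.0)) (array([ 0.4317, -0.1623]), np.float64(232.65625), np.float32(0.0))
```

View pics/g.png

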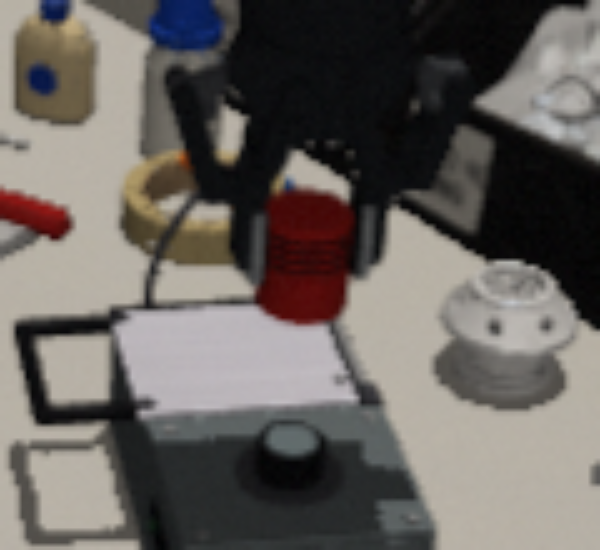

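The cap is held between the pads with little or no tilt, and the lens (crop pixel 285,445) is bare. Moving it above the holder and checking alignment there.

```bash
python3 - <<'E'
from h import *
np.set_printoptions(precision=4,suppress=True)
p=[.4455,-.0245]
goto([*p,.19],down(U));move_linear([*p,.05],speed=.15);print(get_tcp_pos(),get_grip_width(),get_time_s())
im=grab_frame("scene");x=proj("scene",[*p,.03]).astype(int);print(x)
h=cv2.cvtColor(im,cv2.COLOR_RGB2HSV);y0,x0=x[1]-40,x[0]-40
cv2.imwrite("pics/p.png",cv2.resize(im[y0:y0+80,x0:x0+80,::-1],(600,600),interpolation=cv2.INTER_CUBIC))
def P(q):return ((np.array(q)-[x0,y0]+.5)*7.5-.5).round(1)
print("expected recess",P(proj("scene",[*p,.014])),"cap bottom",P(proj("scene",[*p,.036])),"cap c",P(proj("scene",[*p,.060])))
# holder corners expected from top rect
R=((208.77,220.73),(26.475,26.2),10.3)
for b in cv2.boxPoints(R):print(P(proj("scene",atz("top",b,.014))))
print(fitcap("scene",im,p,.0592))
E
```

```text
[ 0.4461 -0.0246  0.0506] 0.041481900032741575 7.4917
[201 203]
expected recess [307.5 343.8] cap bottom [304.3 294.2] cap c [300.7 239.1]
[174.3 318.1]
[366.1 269.5]
[445.  372.8]
[246.2 425.2]
(array([ 0.4465, -0.0213]), np.float64(87.890625), np.float32(238.0))
```

View pics/p.png

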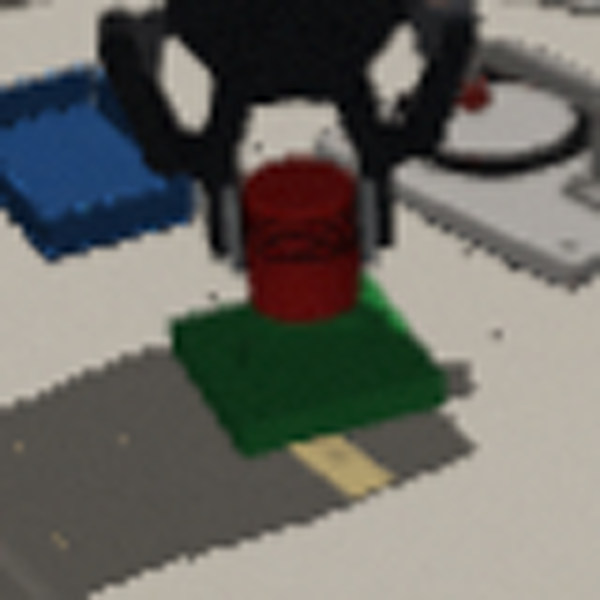

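The cap hangs above the holder where the calibration predicts, with its centre at crop pixel (301,239). The holder's corners look a few crop pixels lower than the top-view estimate. I'll fit the holder outline in both cameras.

```bash
cat > hf.py <<'E'
from h import *
np.set_printoptions(precision=4,suppress=True)
def boxmask(cam,x,y,a):
    c,s=np.cos(a),np.sin(a)
    P=[proj(cam,[x+.04*(i*c-j*s),y+.04*(i*s+j*c),z]) for i in(-1,1) for j in(-1,1) for z in(0,.014)]
    m=np.zeros((384*8,512*8),np.uint8);cv2.fillConvexPoly(m,cv2.convexHull(np.round((np.array(P)+.5)*8).astype(np.int32)),1)
    return cv2.resize(m.astype(np.float32),(512,384),interpolation=cv2.INTER_AREA)
for cam,im in(("top",np.load("top.npy")),("scene",grab_frame("scene"))):
    g=im.astype(int);x=proj(cam,[.4455,-.0245,.01]).astype(int)
    M=((g[:,:,1]>1.5*g[:,:,0])&(g[:,:,1]>1.3*g[:,:,2])&(g[:,:,1]>20))
    W=np.zeros(M.shape,bool);W[x[1]-25:x[1]+30,x[0]-30:x[0]+30]=1
    if cam=="scene":   # ignore what the cap and fingers hide
        red=(g[:,:,0]>1.5*g[:,:,1]);blk=g.sum(2)<60
        ig=cv2.dilate(((red|blk)&~M).astype(np.uint8),np.ones((3,3)))>0; ig[int(x[1])+2:]=0; W&=~ig
    M=M.astype(np.float32)
    best=None
    for a0 in(-.18,-.10,-.26):
        s=minimize(lambda p:(np.abs(boxmask(cam,*p)-M)*W).sum(),[.4455,-.0245,a0],method="Nelder-Mead",options=dict(initial_simplex=np.array([.4455,-.0245,a0])+np.array([[0,0,0],[.005,0,0],[0,.005,0],[0,0,.1]]),xatol=1e-4))
        if best is None or s.fun<best.fun:best=s
    print(cam,best.x,best.fun,(M*W).sum())
E
python3 hf.py
```

```text
top [ 0.4456 -0.0244 -0.1755] 39.578125 698.0
scene [ 0.4433 -0.0243 -0.1928] 29.953125 492.0
```

```bash
python3 - <<'E'
from h import *
np.set_printoptions(precision=4,suppress=True)
p=[.4442,-.0243]
move_linear([*p,.05],speed=.05)
print(move_linear([*p,.0205],speed=.03,max_force=5),get_tcp_pos(),get_ft_force(),get_grip_width(),get_time_s())
im=grab_frame("scene");x=proj("scene",[*p,.03]).astype(int);y0,x0=x[1]-40,x[0]-40
cv2.imwrite("pics/s.png",cv2.resize(im[y0:y0+80,x0:x0+80,::-1],(600,600),interpolation=cv2.INTER_CUBIC))
E
```

```text
True [ 0.4439 -0.0243  0.0215] [-0.6259  0.0045  6.6423] 0.04108325974829628 8.7333
```

The contact came at TCP z 0.0215. A cap seated on the recess floor predicts 0.022, and one caught on the rim would have stopped near 0.029, so it is seated. Releasing and checking.

```bash
python3 - <<'E'
from h import *
np.set_printoptions(precision=4,suppress=True)
p=[.4442,-.0243]
move_gripper(.08);dwell(.2);move_linear([*p,.13],speed=.15);dwell(.3)
goto(HANDLE+[0,0,.1],down(U));move_gripper(.045,25);print(get_tcp_pos(),get_grip_width(),get_time_s())
T=grab_frame("top");im=grab_frame("scene")
print(fitcap("top",T,p,.031),fitcap("scene",im,p,.031))
x=proj("scene",[*p,.03]).astype(int);y0,x0=x[1]-30,x[0]-30
A=cv2.resize(im[y0:y0+60,x0:x0+60,::-1],(400,400),interpolation=cv2.INTER_CUBIC)
x=proj("scene",HANDLE).astype(int);y0,x0=x[1]-50,x[0]-30
B=cv2.resize(im[y0:y0+80,x0:x0+80,::-1],(400,400),interpolation=cv2.INTER_CUBIC)
cv2.imwrite("pics/r.png",np.hstack([A,B]))
E
```

```text
[ 0.516  -0.2131  0.1741] 0.04513761001155327 11.9
(array([ 0.4458, -0.0227]), np.float64(30.78125), np.float32(159.0)) (array([ 0.4457, -0.0198]), np.float64(78.0625), np.float32(241.0))
```

View pics/r.png

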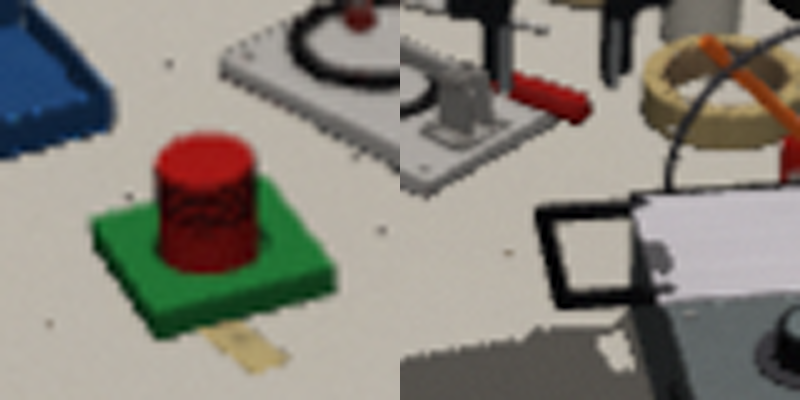

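The cap stands upright in the recess, and the open gripper is above the handle. Gripping the bar.

```bash
python3 - <<'E'
from h import *
np.set_printoptions(precision=4,suppress=True)
f0=get_ft_force()
print(move_linear([*HANDLE[:2],.053],speed=.1,max_force=6),get_tcp_pos())
move_gripper(.0,20);print(get_grip_width(),get_grasp_force(),get_ft_force()-f0,get_tcp_pos(),get_time_s())
off=np.array([0,0,-.021])
for a in(.08,.16,.26):
    p=HINGE-.165*(np.cos(a)*U-np.sin(a)*np.array([0,0,1]))+off
    s=move_linear(p,speed=.06,max_force=30);f=get_ft_force()-f0
    print(a,s,"fU %.1f fz %.1f"%(f@U,f[2]),get_grip_width(),get_tcp_pos()-p)
    if s:break
im=grab_frame("scene");x=proj("scene",HINGE).astype(int);y0,x0=x[1]-60,x[0]-70
cv2.imwrite("pics/f.png",cv2.resize(im[y0:y0+90,x0:x0+100,::-1],(666,600),interpolation=cv2.INTER_CUBIC))
E
```

```text
False [ 0.5164 -0.2137  0.0536]
0.00895471230329113 20.900762379169464 [-8.9902  5.8877 10.3789] [ 0.515  -0.2129  0.0532] 13.7667
0.08 False fU -8.5 fz 0.1 0.009124463596003943 [-0.0011  0.0006  0.0003]
0.16 False fU -10.6 fz 0.1 0.009222856587493963 [-0.0011  0.0007  0.0005]
0.26 False fU -11.9 fz 1.8 0.00893608496360142 [-0.0012  0.0008  0.0005]
```

View pics/f.png

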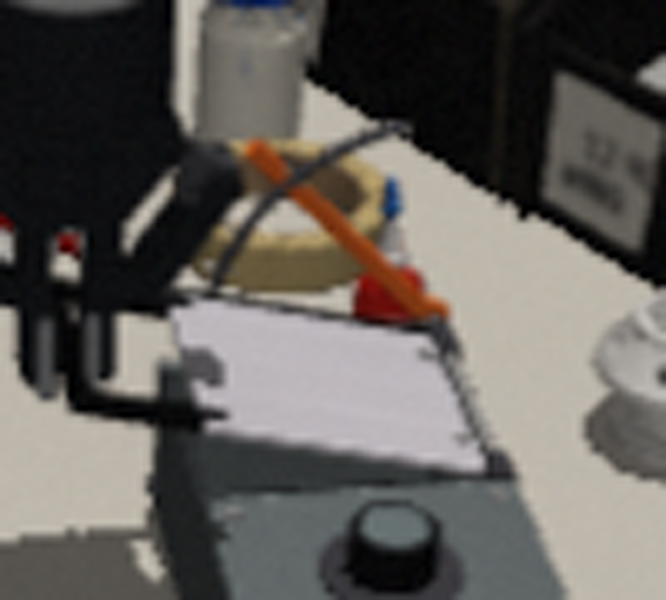

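The bar is held and the flap is following. The pull is about 10 N towards the robot, so I'll shift the hinge about 2 mm that way and continue to about 0.78 rad.

```bash
python3 - <<'E'
from h import *
np.set_printoptions(precision=4,suppress=True)
off=np.array([0,0,-.021]);H=HINGE-.002*U
for a in(.26,.36,.46,.56,.64,.72,.78):
    p=H-.165*(np.cos(a)*U-np.sin(a)*np.array([0,0,1]))+off
    s=move_linear(p,speed=.07,max_force=25);f=get_ft_force()
    print(a,s,"fU %.1f fz %.1f"%(f@U,f[2]),get_grip_width(),get_tcp_pos()-p)
    if s:break
dwell(.3);print(get_grasp_force(),get_time_s())
for c,w in(("scene",55),("top",45)):
    im=grab_frame(c);np.save(c+"2.npy",im);x=proj(c,HINGE-.07*U).astype(int);y0,x0=x[1]-w,x[0]-w
    v=cv2.resize(im[y0:y0+2*w,x0:x0+2*w,::-1],(400,400),interpolation=cv2.INTER_CUBIC)
    print(c,x0,y0,400/2/w);A=v if c=="scene" else np.hstack([A,v])
cv2.imwrite("pics/e.png",A)
E
```

```text
0.26 False fU 1.0 fz -2.4 0.009409038429527575 [ 0.0005 -0.0002  0.0007]
0.36 False fU -0.2 fz -2.7 0.00881962790073297 [ 0.0001 -0.      0.0002]
0.46 False fU -3.9 fz -0.4 0.008912150608729519 [-0.0002  0.0002  0.0001]
0.56 False fU -9.4 fz 3.9 0.009196699391207307 [-0.0005  0.0005  0.0003]
0.64 False fU -13.1 fz 8.1 0.008909027199907917 [-0.0008  0.0007  0.0004]
0.72 False fU -17.7 fz 13.1 0.009162341058015848 [-0.0011  0.0009  0.0007]
0.78 False fU -21.2 fz 16.9 0.0093193915724322 [-0.0012  0.0011  0.001 ]
21.68413907289505 17.65
scene 244 155 3.6363636363636362
top 244 121 4.444444444444445
```

View pics/e.png

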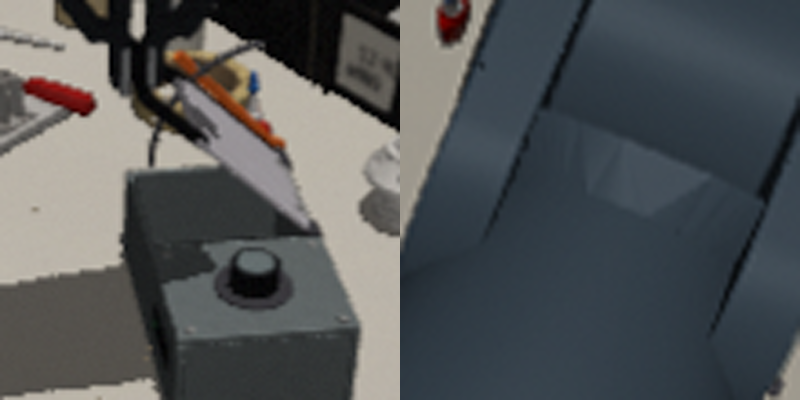

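The flap stands almost parallel to the pointer in the scene view: flap edge from (210,140) to (315,232), pointer from (175,57) to (282,146). I've used my 10 picture views, so I'll compare the two angles numerically and relieve the radial force.

```bash
cat > an.py <<'E'
from h import *
np.set_printoptions(precision=4,suppress=True)
V=np.array([.5,.866,0]);Zu=np.array([0,0,1.]);H=HINGE-.002*U
t=get_tcp_pos()+[0,0,.0208]-H;print("tcp angle",np.arctan2(t[2],-(t@U)),"r",np.hypot(t[2],t@U),get_ft_force()@U,get_ft_force()[2])
im=grab_frame("scene");g=im.astype(int);h=cv2.cvtColor(im,cv2.COLOR_RGB2HSV)
def pt(r,a,v):return proj("scene",H-r*(np.cos(a)*U-np.sin(a)*Zu)+v*V)
def slope(a,v,r0,r1):
    d=pt(r0,a,v)-pt(r1,a,v);return np.arctan2(d[1],d[0])
def angle(meas,v,r0,r1):
    A=np.linspace(.4,1.2,161);return np.interp(-meas,-np.array([slope(a,v,r0,r1) for a in A])[::1],A) if slope(.4,v,r0,r1)>slope(1.2,v,r0,r1) else np.interp(meas,[slope(a,v,r0,r1) for a in A],A)
def line(p):
    l=cv2.fitLine(np.array(p,np.float32),cv2.DIST_HUBER,0,.01,.01).ravel();return np.arctan2(l[1]*np.sign(l[0]),abs(l[0])),l[2:]
# pointer upper edge: first orange pixel in each column
O=(h[:,:,0]>5)&(h[:,:,0]<18)&(h[:,:,1]>150);O[:165]=0;O[200:]=0;O[:,:288]=0;O[:,325:]=0
p=[(c,np.argmax(O[:,c])) for c in range(288,325) if O[:,c].any()];print("ptr",len(p),p[0],p[-1])
m,_=line(p);print("ptr img",m,"->",angle(m,.073,.02,.11))
# flap lower-right edge: last light pixel in column, near region
F=(g.min(2)>75)&(h[:,:,1]<60)
q=[]
for c in range(302,330):
    r=int(round(178+ (c-292)*.87)) # start inside flap
    col=F[:,c]; k=np.argmax(O[:,c]) if O[:,c].any() else None
    y=int(155+140/3.636+(c-(244+210/3.636))*.876)
    w=range(y-5,y+6); gr=[g[j+1,c].sum()-g[j-1,c].sum() for j in w]
    j=int(np.argmin(gr))
    if 0<j<10:
        a,b,d=gr[j-1],gr[j],gr[j+1];q.append((c,w[j]+.5*(a-d)/(a-2*b+d)))
m,_=line(q);print("flap n",len(q),q[0],q[-1],m,[round(float(angle(m,v,.01,.11)),3) for v in(-.045,-.05,-.06)])
E
python3 an.py
```

```text
tcp angle 0.7748044028483914 r 0.16665855272339877 -20.77374437464916 17.452165481867507
ptr 30 (292, np.int64(169)) (321, np.int64(194))
ptr img 0.75508726 -> 0.8167469519608301
flap n 24 (305, np.float64(199.46938775510205)) (329, np.float64(214.91596638655463)) 0.6765233 [0.759, 0.76, 0.761]
```

```bash
cat > pf.py <<'E'
from h import *
np.set_printoptions(precision=4,suppress=True)
V=np.array([.5,.866,0]);Zu=np.array([0,0,1.]);H=HINGE-.002*U
D={}
for c in("scene","top"):
    im=np.load(c+".npy");h=cv2.cvtColor(im,cv2.COLOR_RGB2HSV)
    O=((h[:,:,0]>4)&(h[:,:,0]<18)&(h[:,:,1]>150)&(h[:,:,2]>60))
    a,b=proj(c,HINGE+.073*V),proj(c,HINGE-.08*U+.08*Zu+.073*V);lo=np.minimum(a,b).astype(int)-10;hi=np.maximum(a,b).astype(int)+10
    M=np.zeros(O.shape,np.float32);M[lo[1]:hi[1],lo[0]:hi[0]]=O[lo[1]:hi[1],lo[0]:hi[0]];D[c]=M
def strip(c,a,r0,s):
    d=-np.cos(a)*U+np.sin(a)*Zu;n=np.sin(a)*U+np.cos(a)*Zu
    P=[proj(c,H+r*d+i*.004*n+(.073+j*.003)*V)+s for r in(r0,.114) for i in(-1,1) for j in(-1,1)]
    m=np.zeros((384*8,512*8),np.uint8);cv2.fillConvexPoly(m,cv2.convexHull(np.round((np.array(P)+.5)*8).astype(np.int32)),1)
    return cv2.resize(m.astype(np.float32),(512,384),interpolation=cv2.INTER_AREA)
def fit(cams):
    def f(p):return sum(np.abs(strip(c,p[0],.0+p[1]/10,p[2+2*i:4+2*i]*30)-D[c]).sum() for i,c in enumerate(cams))
    n=2+2*len(cams);best=None
    for a0 in(.7,.8,.9):
        x=np.zeros(n);x[0]=a0
        S=np.vstack([x]+[x+np.eye(n)[i]*.07 for i in range(n)])
        s=minimize(f,x,method="Nelder-Mead",options=dict(initial_simplex=S,maxiter=500,xatol=1e-3,fatol=.05))
        if best is None or s.fun<best.fun:best=s
    print(cams,best.x[0],best.x[1]/10,best.x[2:]*30,best.fun,[D[c].sum() for c in cams])
fit(["scene"]);fit(["scene","top"])
t=get_tcp_pos();print("flap from rise",np.arcsin((t[2]-.0532)/.165),"from retreat",np.arccos(1-((t-np.array([.515,-.2129,0]))@U)/.165))
E
python3 pf.py
```

```text
['scene'] 0.8254157634908995 0.005363921186320092 [0.5631 0.996 ] 31.75 [np.float32(123.0)]
['scene', 'top'] 0.8248887827120907 0.0029789028301436117 [0.2635 0.6955 0.8662 0.6873] 54.90625 [np.float32(123.0), np.float32(40.0)]
flap from rise 0.7848473041256014 from retreat 0.7572925953959128
```

The pointer fits at about 0.80–0.82 rad and the flap sits at about 0.77. Raising by about 0.04 rad while easing outward to relieve the radial force.

```bash
python3 - <<'E'
from h import *
np.set_printoptions(precision=4,suppress=True)
H=HINGE-.002*U;a=.815
p=H-.1675*(np.cos(a)*U-np.sin(a)*np.array([0,0,1]))+[0,0,-.0208]
print(move_linear(p,speed=.04,max_force=25));dwell(.5)
t=get_tcp_pos();f=get_ft_force();print(f@U,f[2],get_grip_width(),get_grasp_force(),np.abs(get_qvel()).max(),get_time_s())
print("flap from rise",np.arcsin((t[2]-.0532)/.165),"from retreat",np.arccos(1-((t-np.array([.515,-.2129,0]))@U)/.165))
im=grab_frame("scene");c=[.4442,-.0243];print("cap",fitcap("scene",im,c,.031))
O=im[:,:,0].astype(int)
h=cv2.cvtColor(im,cv2.COLOR_RGB2HSV);M=(h[:,:,0]>4)&(h[:,:,0]<18)&(h[:,:,1]>150)&(h[:,:,2]>60)
i0=np.load("scene.npy");h0=cv2.cvtColor(i0,cv2.COLOR_RGB2HSV);M0=(h0[:,:,0]>4)&(h0[:,:,0]<18)&(h0[:,:,1]>150)&(h0[:,:,2]>60)
for m in(M0,M):
    ys,xs=np.nonzero(m[165:200,288:326]);print("ptr px",len(xs),xs.min()+288,ys.min()+165,xs.mean()+288,ys.mean()+165)
E
python3 an.py
```

```text
True
0.03860636963582043 -2.5547989460787384 0.00905529573119526 20.24478793144226 0.11539296250213593 18.5083
flap from rise 0.8055054814613567 from retreat 0.771729017879781
cap (array([ 0.4457, -0.0198]), np.float64(78.0625), np.float32(241.0))
ptr px 123 292 169 306.3170731707317 182.60162601626016
ptr px 109 292 169 304.9449541284404 181.09174311926606
tcp angle 0.792456098353999 r 0.16717063004711502 0.09754019604607139 -1.652119177625333
ptr 30 (292, np.int64(169)) (321, np.int64(194))
ptr img 0.75508726 -> 0.8167469519608301
flap n 25 (305, np.float64(199.94776119402985)) (329, np.float64(214.90816326530611)) 0.6945557 [0.775, 0.775, 0.776]
```

```bash
python3 - <<'E'
from h import *
a=.8;t=get_tcp_pos();print(move_linear(t+.0025*(np.sin(a)*U+np.cos(a)*np.array([0,0,1])),speed=.02,max_force=20));dwell(.6)
f=get_ft_force();t=get_tcp_pos();print(f@U,f[2],get_grasp_force(),np.abs(get_qvel()).max(),get_time_s(),np.arcsin((t[2]-.0532)/.165),np.arccos(1-((t-np.array([.515,-.2129,0]))@U)/.165))
print(close_job())
E
```

```text
False
-3.356739423179125 0.4018441624636275 20.43282687664032 0.1081887443713252 19.4833 0.8216578440957416 0.7877006555808528
the job is handed in; nothing more can be done
None
```

I handed the job in at 19.5 s, but no verdict came back. The cap stands let go in the holder's recess, and the gripper holds the flap at about 0.80 rad against a pointer estimated at 0.80–0.82 rad, with no movement of the pointer tip visible.

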